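# Stop the jar warmer and unscrew the resin jar

## Task

Stop the jar warmer by pressing its large round key fully down and then its square key, one at a time; do not press the small round key. Then unscrew the tight cap of the square jar (counter-clockwise from above) while the jar stays braced down in the warmer's square well, and as soon as the threads let go lift the cap straight up. Finish while still holding the cap, level, one to three centimetres above the jar's mouth, and leave the phone, tray and curing lamp where they are.

Things in the scene. Friction and masses are not known exactly. Their poses are not given: they have to be found in the camera images.
- warmer: jar warmer fixed to the table, white plastic box 150 (x) x 230 (y) x 55 mm; origin on the table under the middle of the housing (it spans y from -115 to +115 mm), z up. Its square well, 63 mm wide and 28 mm deep, is centred at y = +60 mm; the row of three keys runs along its x axis at y = -60 mm (x = -45, 0 and +45 mm)
- jar: square amber glass jar, loose, about 0.3 kg, standing in the warmer's well with 1.5 mm of play on each side, so that the well keeps it from turning but nothing keeps it from being pulled up; body 60 x 60 x 60 mm, with a round neck 41 mm across above it; origin at the centre of its underside, z up (27 mm above the table when it is seated)
- jar_rim (a point): centre of the jar's mouth, the top of the neck, 79.5 mm above the jar's underside
- cap: round black screw cap, 50 mm in diameter and 30 mm tall, about 45 g; origin at the centre of its underside, z up. Screwed on, its underside is 61.5 mm above the jar's underside (88.5 mm above the table) and 18 mm below the mouth, its top 118.5 mm above the table. Grip it by its upper 12 mm, which are solid. Its yaw turns with the thread
- thread (a joint): how far the cap has been unscrewed, rad, counter-clockwise from above: 0 tight, and it stays where it is left. The tight thread resists with about 0.35 N m all the way, with about 0.1 rad of slack between cap and thread, and the cap rises 1.25 mm per rad. Up to about 1.9 rad a pull lifts the jar with the cap; from 2.15 rad the cap is free to be lifted off; the thread ends at 3.3 rad
- key_large_top (a point): centre of the top face of the large round key (30 mm across); the face stands 14 mm above the warmer's top and 69 mm above the table, and moves down with the key; 5 mm of travel, sprung, about 4 N at the bottom; white plastic in a 36 mm square black bezel 6 mm high; the three keys lie in one row at 45 mm spacing, in an order that varies
- key_large (a joint): travel of the large round key: 0 up, 0.005 m fully down; springs back when let go
- key_square_top (a point): centre of the top face of the square key (22 mm wide); the face stands 14 mm above the warmer's top and 69 mm above the table, and moves down with the key; 5 mm of travel, sprung, about 4 N at the bottom; white plastic in a 36 mm square black bezel 6 mm high; the three keys lie in one row at 45 mm spacing, in an order that varies
- key_square (a joint): travel of the square key: 0 up, 0.005 m fully down; springs back when let go
- key_small_top (a point): centre of the top face of the small round key (16 mm across), which must not be pressed; the face stands 14 mm above the warmer's top and 69 mm above the table, and moves down with the key; 5 mm of travel, sprung, about 4 N at the bottom; white plastic in a 36 mm square black bezel 6 mm high; the three keys lie in one row at 45 mm spacing, in an order that varies
- key_small (a joint): travel of the small round key: 0 up, 0.005 m fully down; springs back when let go
- tray: steel instrument tray 90 x 200 x 20 mm with instruments, loose on the table, origin at the centre of its underside; bystander
- phone: phone 150 x 72 x 9 mm lying on the table, origin at the centre of its underside; bystander
- curing_lamp: black wand 170 x 28 x 26 mm with a bent tip and a round orange shield 56 mm across at its +x end, 0.26 m long in all, lying on the table; origin under the middle of the wand; bystander
There are look-alikes about, which are no part of the job. Leave any orange or red look-alike of the cap alone.

How it is judged:
By the outcome, as a careful person would: the job done as asked, in the order asked, and still so for the second after the job is handed in, while the arm keeps its last pose, push and grip.
It also fails if it takes over 58 s, if anything falls off the work surface, if the arm or the gripper's body presses on something with over 40 N, if the wrist force passes 120 N, or if a joint passes its speed limit or range.

## Robot

A 7-joint arm with a two-finger parallel gripper is mounted at the origin on the work surface. World frame = base frame: x ahead of the robot, y to its left, z up, the work surface at z = 0. Lengths are in m, angles in rad, forces in N, time in s.
With the tool pointing down it reaches from about 0.425 to 0.975 m from the base axis. Payload 16.7 kg.
Tool frame: the origin (TCP) lies midway between the tips of the shut fingers; the grasp point (between the pads) lies 19 mm behind it; z points along the fingers, y is the line along which they close (so a half turn about z gives the same grasp; the last joint's range is limited). The gripper opens to 85 mm and grips with 20 to 120 N. Pads are 22 mm wide; open, the fingers measure 114 mm over their backs; the gripper's body (76 mm by 85 mm) begins 54 mm behind the grasp point. The pads swing forward as they close: fully open they stand 13 mm farther back than shut.
Start: joints at [-1.484, 0.426, 0.074, 1.606, -0.034, 1.111, -0.067], TCP at [0.158, 0.656, 0.231] pointing down, gripper open.
Joint ranges: [-2.85, 2.85], [-0.5, 2.14], [-1.23, 1.37], [0.21, 2.46], [-1.02, 4.16], [0.16, 2.05], [-2.73, 2.73]. Speed limits (rad/s): [1.89, 1.89, 2.39, 2.39, 3.01, 3.01, 3.01].

## Interface

Orientations are given as a unit quaternion [w, x, y, z].
In Python, from bench import manip, eyes, job gives the robot as it stands.
- The arm moves only by the tool jog_arm, never from a script. Its arguments are lists of equal length, an entry for each row: "linear": the shift along the tool's x, y, z normalised to -1 to 1, where 1 is 25 cm, a list of three; "spin": the turn about the tool's z normalised to -1 to 1, where 1 is 2 pi rad; "grip": the closure, from 0 (fully open) to 1 (shut). A call has 1 to 8 rows; each row is the pose to reach, as a shift and turn from the pose commanded when the call began, along the tool's axes at that moment, turning the shorter way round; what a row does not reach only later rows make up. A row lasts 1/8 s, in which the tool goes at most 62.5 mm and 10.7 degrees, less where a joint would pass 70% of its speed; a pose out of reach is approached as far as the arm can. A call with a number of a shift or a turn outside -1 to 1 is refused whole. A call with a gripper value outside its range is refused whole. The fingers move at their own pace and stop on an object; "force" is the grip in N (left out, the last holds). Time passes only in rows, so rows that repeat a pose let the fingers close. It gives the time, the measured TCP pose, the force, the opening and the grip force at its end, in the units of the state.
- manip.get_obs(): the state, without advancing time (a new reading comes with each control period).
- eyes.get_image(name): name is "side" or "top"; returns a dict with "image" (384x512x3 uint8, blue, green, red), "depth" (384x512 float32, m along the optical axis (not along the pixel's ray), 0 where there is no reading), "mtx" (3x3 intrinsics, pixels), "pose" (4x4, takes a point from camera to world coordinates). Camera axes: x right, y up, looking along -z (the intrinsics and any distortion apply to the point x, -y, -z); pixel columns grow to the right and rows downward; lengths in m; the calibration is good to about 2 mm. A picture is of the moment at which its call begins.
- job.job_done(): hands the job in; it is judged then, once.
The state is a dict: "t": time; "joints": joint angles; "qvel": joint speeds; "effort": joint torques, N m; "eef_pos": TCP position; "eef_rot": TCP orientation; "wrist_force": force on the tool from outside, world axes, zero at the start; "moment": the same for the moment, N m; "grip_width": finger opening in m; "grasp_force": force on a finger pad.
Only numpy, scipy, OpenCV 4.12 (cv2) and the standard library are available. Lean on these libraries where they do the work, as an engineer would, in place of code of your own. Each camera call takes 0.05 s, during which the arm holds its last target. There are 200 camera calls.

## Working session

There is one attempt and no reset: what is moved stays moved. The work goes in short steps, Python scripts to look and compute and a tool call to move; the robot and the scene stay as the last step left them, time stands still between calls to the robot, and variables do not carry over. Pictures are saved under pics/ and viewed, at most 10 in all, crops included, and the job is handed in when it is done.

Besides the shell and the picture viewer there is one more tool, called after "Emit:" as name([rows], argument=value, ...), one row to a line, values as JSON. jog_arm: Moves the arm, as the interface text tells. Scaled input: -1 to 1 covers 25 cm each way for a shift and 2 pi rad each way for a turn. Its arguments: {"type":"object","properties":{"linear":{"type":"array"},"spin":{"type":"array"},"grip":{"type":"array"},"force":{"type":"number"}},"required":["linear","spin","grip"]}

```bash
mkdir -p pics; cat > h.py <<'E'
import numpy as np, cv2
from bench import manip, eyes, job
def cast(c,px,z):
    K,P=np.array(c["mtx"]),np.array(c["pose"]); u,v=px
    d=np.linalg.inv(K)@[u,v,1]; d=P[:3,:3]@(d*[1,-1,-1]); o=P[:3,3]
    return o+d*(z-o[2])/d[2]
def pt(c,px):
    K,P=np.array(c["mtx"]),np.array(c["pose"]); u,v=px
    D=c["depth"][int(round(v)),int(round(u))]
    d=np.linalg.inv(K)@[u,v,1]*D
    return P[:3,:3]@(d*[1,-1,-1])+P[:3,3]
E
python3 - <<'E'
from h import *
for n in("side","top"):
    c=eyes.get_image(n); cv2.imwrite(f"pics/{n}0.png",c["image"]); np.savez(f"{n}0.npz",**{k:c[k] for k in("image","depth","mtx","pose")})
    print(n,np.round(c["mtx"],1).tolist(),np.round(c["pose"],3).tolist(), [k for k in c])
print(manip.get_obs())
E
```

```text
side [[417.0, 0.0, 256.2], [0.0, 417.0, 191.8], [0.0, 0.0, 1.0]] [[0.84, 0.425, -0.339, 0.269], [-0.543, 0.642, -0.541, -0.6], [-0.012, 0.638, 0.77, 0.927], [0.0, 0.0, 0.0, 1.0]] ['image', 'depth', 'mtx', 'pose']
top [[435.0, 0.0, 258.4], [0.0, 435.0, 190.7], [0.0, 0.0, 1.0]] [[0.014, 0.989, -0.148, 0.444], [-1.0, 0.012, -0.017, 0.004], [-0.015, 0.149, 0.989, 1.392], [0.0, 0.0, 0.0, 1.0]] ['image', 'depth', 'mtx', 'pose']
{'t': 0.1, 'joints': array([-1.48451387,  0.42666592,  0.07386042,  1.60654554, -0.03411558,
        1.11075335, -0.06708822]), 'qvel': array([ 0.00125918, -0.00039145,  0.0018405 , -0.00135306, -0.00188612,
       -0.00012011, -0.00032651]), 'effort': array([ 7.27445557e-03, -9.51551843e+01,  3.77147064e+00, -4.64408004e+01,
        1.96814036e-02,  6.52229719e-03, -3.37929339e-05]), 'eef_pos': array([0.15762425, 0.65597343, 0.23068206]), 'eef_rot': array([-3.19774386e-05,  1.17635000e-01,  9.93056744e-01, -5.55416577e-04]), 'wrist_force': array([ 0.47425403, -0.61351424,  0.39597464]), 'moment': array([-0.0058819 ,  0.01410909, -0.02294497]), 'grasp_force': 0.0, 'grip_width': 0.08550087765942142}
```

View pics/top0.png

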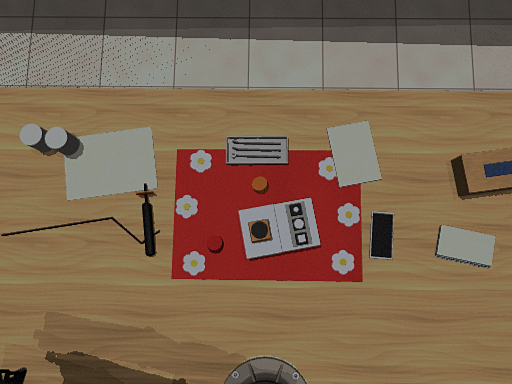

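View pics/side0.png

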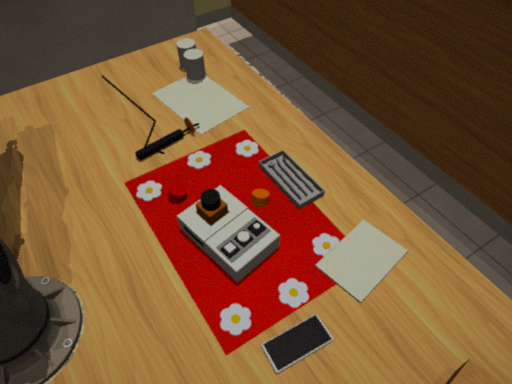

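The top view shows the warmer at about (280,228) with the black cap at (260,230). Candidates for the cap: black cap on the jar (260,230), orange look-alike (260,184), red look-alike (215,243). Candidates for the keys: (296,210), (299,224) and (302,239). I choose the black cap on the amber jar and check it and the keys in a close crop.

```bash
python3 - <<'E'
from h import *
a=np.load("top0.npz"); b=np.load("side0.npz")
A=cv2.resize(a["image"][190:270,230:330],None,fx=4,fy=4,interpolation=2)
B=cv2.resize(b["image"][180:290,170:290],None,fx=3.3,fy=2.909,interpolation=2)
B=B[:320]
cv2.imwrite("pics/crop.png",np.hstack([A,B])); print(A.shape,B.shape)
for n,c in(("top",a),("side",b)):
    im=c["image"]; hsv=cv2.cvtColor(im,cv2.COLOR_BGR2HSV)
    box=(slice(190,270),slice(230,330)) if n=="top" else (slice(180,290),slice(170,290))
    off=np.array([box[1].start,box[0].start])
    w=((hsv[...,1]<50)&(hsv[...,2]>110)).astype(np.uint8)[box]
    k=((hsv[...,2]<70)).astype(np.uint8)[box]
    for nm,m in(("white",w),("black",k)):
        N,L,S,C=cv2.connectedComponentsWithStats(m,connectivity=4)
        for i in range(1,N):
            if S[i,4]>15:
                p=C[i]+off; print(n,nm,p.round(1),S[i,2:], pt(c,p).round(4))
E
```

```text
(320, 400, 3) (320, 396, 3)
top white [275.6 227.9] [  81   60 2267] [ 0.5304 -0.0276  0.0523]
top white [295.8 208.8] [ 5  5 17] [ 0.5888 -0.0885  0.065 ]
top white [298.4 223.2] [10  9 69] [ 0.5441 -0.0961  0.0719]
top white [301.3 237.8] [ 8  9 50] [ 0.5003 -0.1049  0.0713]
top black [261.7 191.6] [12  4 28] [0.6491 0.0171 0.0088]
top black [295.4 209.2] [ 14  14 120] [ 0.587  -0.0873  0.0688]
top black [297.9 223.8] [14 14 67] [ 0.5428 -0.0948  0.0675]
top black [259.1 229.5] [ 17  18 230] [0.5205 0.0221 0.1216]
top black [300.9 238.1] [14 14 94] [ 0.4995 -0.1037  0.0712]
top black [261.5 240.2] [20  5 34] [0.4922 0.0153 0.0491]
top black [307.9 248.2] [16  5 28] [ 0.471  -0.1319 -0.0026]
top black [294.7 251. ] [12  3 23] [ 0.4616 -0.0896  0.0006]
top black [285.1 252.4] [ 9  4 17] [ 0.4566 -0.0595  0.001 ]
top black [264.3 256.5] [31  8 70] [ 0.4429  0.0062 -0.0025]
side white [283.8 185.4] [13 14 50] [0.7553 0.0248 0.0045]
side white [227.4 228.8] [ 101   86 2607] [ 0.5253 -0.0503  0.0574]
side white [256.4 225.1] [ 6  5 25] [ 0.5872 -0.0899  0.0723]
side white [243.  235.3] [ 13  10 108] [ 0.5437 -0.0962  0.0701]
side white [229.4 246.8] [12 11 72] [ 0.4989 -0.1063  0.0704]
side white [284.8 285.6] [11 11 81] [ 0.5734 -0.2363  0.0029]
side black [281.2 187.9] [17 19 60] [0.7433 0.0211 0.0047]
side black [286.2 183.2] [ 7  8 20] [0.7664 0.0286 0.0035]
side black [210.2 199.6] [ 20  22 353] [0.5152 0.0086 0.1209]
side black [180.1 198.8] [12  8 56] [0.4794 0.1421 0.0101]
side black [212.5 215. ] [ 31  19 231] [ 0.5075 -0.0097  0.0834]
side black [231.3 255.2] [100  61 876] [ 0.4929 -0.1248  0.0625]
side black [256.2 228.5] [ 19  17 138] [ 0.5846 -0.0927  0.0626]
side black [243.5 241. ] [19 12 78] [ 0.5367 -0.1097  0.0681]
side black [230.1 251.8] [20 12 97] [ 0.4943 -0.1173  0.0665]
```

View pics/crop.png

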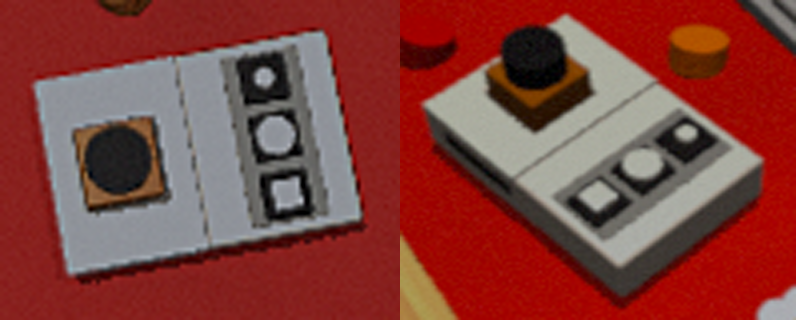

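The crop shows the black cap on the amber jar at (118,158). The keys from far to near are small round (265,76), large round in the middle (275,135) and square (288,195). Both views put the large key at (0.544,-0.096), the square key at (0.4995,-0.1055) and the top faces at z≈0.070.

```bash
cat >> h.py <<'E'
from scipy.spatial.transform import Rotation as R
def to(p,yaw=None,o=None):
    "shift/spin numbers to world point p, tool-x yaw in deg"
    o=o or manip.get_obs(); M=R.from_quat(np.roll(o["eef_rot"],-1)).as_matrix()
    y0=np.degrees(np.arctan2(M[1,0],M[0,0])); l=M.T@(np.array(p)-o["eef_pos"])/.25
    s=0 if yaw is None else -((yaw-y0+180)%360-180)/360
    print("lin",l.round(4),"spin",round(s,4),"yaw0",round(y0,2)); 
def tri(a,pa,b,pb):
    f=lambda c,p:(np.array(c["pose"])[:3,3],cast(c,p,0))
    (o1,q1),(o2,q2)=f(a,pa),f(b,pb); A=np.zeros((3,3));B=np.zeros(3)
    for o,q in((o1,q1),(o2,q2)):
        d=(q-o)/np.linalg.norm(q-o); P=np.eye(3)-np.outer(d,d); A+=P;B+=P@o
    return np.linalg.solve(A,B)
E
python3 - <<'E'
from h import *
a=np.load("top0.npz"); b=np.load("side0.npz")
for n,p,q in(("small",(295.8,208.8),(256.4,225.1)),("large",(298.4,223.2),(243,235.3)),("sq",(301.3,237.8),(229.4,246.8))): print(n,tri(a,p,b,q).round(4))
# cap: black upright cylinder; points at cap height by depth (top face)
for c in(a,b):
    im=c["image"]; K=c["mtx"];P=c["pose"]
    v,u=np.mgrid[:384,:512]; D=c["depth"]
    X=np.stack([(u-K[0,2])/K[0,0]*D,-(v-K[1,2])/K[1,1]*D,-D],-1)@P[:3,:3].T+P[:3,3]
    m=(X[...,2]>.112)&(X[...,2]<.13)&(abs(X[...,0]-.52)<.05)&(abs(X[...,1]-.02)<.05)&(D>0)
    q=X[m]; print("cap",len(q),np.median(q,0).round(4),((q.min(0)+q.max(0))/2).round(4),(q.max(0)-q.min(0)).round(3))
    m=(X[...,2]>.045)&(X[...,2]<.062)&(abs(X[...,0]-.53)<.16)&(abs(X[...,1]+.03)<.16)&(D>0)
    print("warmer",cv2.minAreaRect((X[m][:,:2]*1000).astype(np.float32)))
to((0.5,0.36,0.2))
E
```

```text
small [ 0.5882 -0.0883  0.0695]
large [ 0.5441 -0.0961  0.0699]
sq [ 0.5001 -0.105   0.0677]
cap 224 [0.5223 0.0223 0.1181] [0.5223 0.0225 0.1179] [0.047 0.047 0.011]
warmer ((533.0264892578125, -38.25506591796875), (150.07107543945312, 230.20635986328125), 11.183487892150879)
cap 266 [0.5211 0.0189 0.1191] [0.5215 0.0214 0.1178] [0.05  0.051 0.011]
warmer ((532.5086059570312, -38.02311706542969), (151.91004943847656, 233.07815551757812), 10.992036819458008)
lin [-1.6082 -0.831   0.1238] spin 0 yaw0 166.49
```

Emit:
jog_arm([
  [-1,-0.3,0],
  [-1,-0.3,0],
  [-1,-0.3,0],
  [-1,-0.3,0],
  [-1,-0.3,0],
  [-1,-0.3,0],
], spin=[0,0,0,0,0,0], grip=[1,1,1,1,1,1], force=30)

```text
t: 0.85
eef_pos: [0.3836, 0.5246, 0.2311]
eef_rot: [-0.0, 0.118, 0.993, -0.0]
wrist_force: [-1.3, 0.8, -0.3]
grip_width: 0.0003
grasp_force: 0.0
```

```bash
python3 - <<'E'
from h import *
o=manip.get_obs(); print(o["eef_pos"],o["joints"].round(2),o["grip_width"]); to((.56,.2,.2),191)
E
```

```text
[0.38363642 0.52455322 0.23105275] [-1.15  0.39  0.15  1.67 -0.06  1.09  0.35] 0.00027150720270070755
lin [-0.9908 -1.096   0.1245] spin -0.0683 yaw0 166.41
```

Emit:
jog_arm([
  [-1,-1,0],
  [-1,-1,0],
  [-1,-1,0],
  [-1,-1,0],
  [-1,-1,0],
  [-1,-1,0],
  [-1,-1,0],
  [-1,-1,0],
], spin=[0.22,0.22,0.22,0.22,0.22,0.22,0.22,0.22], grip=[1,1,1,1,1,1,1,1])

```text
t: 1.85
eef_pos: [0.5671, 0.2251, 0.231]
eef_rot: [-0.0, 0.724, 0.689, -0.0]
wrist_force: [-1.1, 1.0, -0.4]
grip_width: -0.0005
grasp_force: 0.0
```

```bash
python3 - <<'E'
from h import *
o=manip.get_obs(); print(o["eef_pos"],o["joints"].round(2)); to((.544,-.096,.15),11)
E
```

```text
[0.56714217 0.22514803 0.23098215] [-0.9   0.35  0.54  1.78 -0.21  1.06 -0.34]
lin [-1.2876 -0.0283  0.3238] spin 0.2115 yaw0 87.15
```

Emit:
jog_arm([
  [-1,-0.03,0],
  [-1,-0.03,0],
  [-1,-0.03,0],
  [-1,-0.03,0],
  [-1,-0.03,0],
  [-1,-0.03,0],
  [-1,-0.03,0.3],
  [-1,-0.03,0.3],
], spin=[0.2115,0.2115,0.2115,0.2115,0.2115,0.2115,0.2115,0.2115], grip=[1,1,1,1,1,1,1,1])

```text
t: 2.85
eef_pos: [0.5467, -0.0239, 0.1536]
eef_rot: [0.0, 0.995, 0.098, -0.003]
wrist_force: [0.2, 0.3, 0.2]
grip_width: -0.0005
grasp_force: 0.0
```

```bash
python3 - <<'E'
from h import *
o=manip.get_obs(); print(o["eef_pos"],o["joints"].round(2)); to((.544,-.096,.085),11)
E
```

```text
[ 0.54671936 -0.02391778  0.15356588] [-0.74  0.42  0.85  2.   -0.4   0.9  -1.06]
lin [-0.0657  0.2806  0.2746] spin 0.0008 yaw0 11.3
```

Emit:
jog_arm([
  [-0.065,0.28,0],
  [-0.065,0.28,0],
  [-0.065,0.28,0.27],
  [-0.065,0.28,0.27],
  [-0.065,0.28,0.27],
], spin=[0,0,0,0,0], grip=[1,1,1,1,1])

```text
t: 3.48
eef_pos: [0.5468, -0.0974, 0.0903]
eef_rot: [-0.0, 0.995, 0.098, 0.0]
wrist_force: [-0.4, 1.0, 0.8]
grip_width: -0.0004
grasp_force: 0.0
```

```bash
python3 - <<'E'
from h import *
c=eyes.get_image("top"); s=eyes.get_image("side")
A=cv2.resize(c["image"][190:270,230:330],None,fx=4,fy=4,interpolation=2)
B=cv2.resize(s["image"][180:270,180:280],None,fx=4,fy=3.556,interpolation=2)
cv2.imwrite("pics/over.png",np.hstack([A,B[:320]]))
o=manip.get_obs(); print(o["eef_pos"],o["wrist_force"].round(1),o["moment"].round(2)); to((.544,-.096,.062),11)
E
```

```text
[ 0.54735399 -0.09751427  0.09083401] [ 0.2 -0.6  0. ] [-0.02  0.05  0.02]
lin [-0.0122 -0.0086  0.1153] spin 0.0006 yaw0 11.22
```

View pics/over.png

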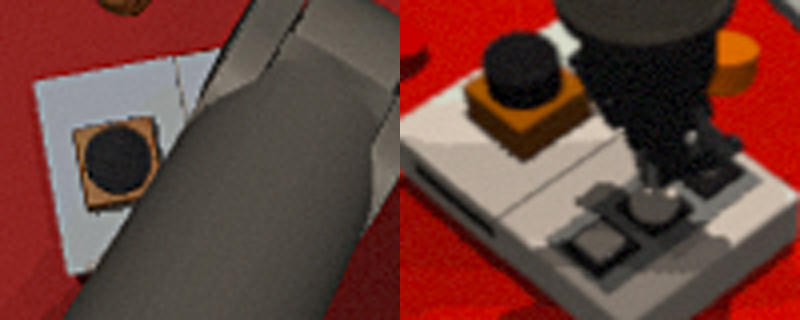

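The right crop shows the shut fingertips at (655,185), standing over the large key at (655,205). Now I press.

Emit:
jog_arm([
  [-0.012,-0.006,0.06],
  [-0.012,-0.006,0.09],
  [-0.012,-0.006,0.1],
  [-0.012,-0.006,0.108],
  [-0.012,-0.006,0.108],
  [-0.012,-0.006,0.108],
], spin=[0,0,0,0,0,0], grip=[1,1,1,1,1,1])

```text
t: 4.32
eef_pos: [0.5429, -0.0965, 0.0631]
eef_rot: [-0.001, 0.995, 0.097, -0.0]
wrist_force: [-12.9, 7.2, 37.7]
grip_width: -0.0
grasp_force: 18.5
```

Emit:
jog_arm([
  [0,0,-0.1],
  [0,0,-0.1],
  [0,0,-0.1],
  [-0.18,0,-0.1],
  [-0.18,0,-0.1],
  [-0.18,0,-0.1],
], spin=[0,0,0,0,0,0], grip=[1,1,1,1,1,1])

```text
t: 5.08
eef_pos: [0.499, -0.1054, 0.0866]
eef_rot: [0.0, 0.995, 0.097, -0.0]
wrist_force: [-0.4, 0.7, -0.2]
grip_width: 0.0002
grasp_force: 0.0
```

```bash
python3 - <<'E'
from h import *
o=manip.get_obs(); print(o["eef_pos"],o["wrist_force"].round(1)); to((.5,-.105,.064),11)
E
```

```text
[ 0.4989624  -0.10543885  0.08657931] [-0.4  0.7 -0.2]
lin [ 0.0044 -0.0009  0.0903] spin 0.0004 yaw0 11.15
```

Emit:
jog_arm([
  [0.004,0,0.06],
  [0.004,0,0.08],
  [0.004,0,0.088],
  [0.004,0,0.092],
  [0.004,0,0.092],
  [0.004,0,0.092],
], spin=[0,0,0,0,0,0], grip=[1,1,1,1,1,1])

```text
t: 5.82
eef_pos: [0.4999, -0.1052, 0.064]
eef_rot: [-0.0, 0.995, 0.097, 0.0]
wrist_force: [-0.3, 2.4, 7.1]
grip_width: -0.0
grasp_force: 3.2
```

Emit:
jog_arm([
  [0,0,0.003],
  [0,0,0.003],
  [0,0,0.003],
], spin=[0,0,0], grip=[1,1,1])

```text
t: 6.2
eef_pos: [0.4999, -0.1053, 0.0637]
eef_rot: [-0.0, 0.995, 0.097, 0.0]
wrist_force: [-4.2, 2.7, 18.5]
grip_width: 0.0004
grasp_force: 9.0
```

Emit:
jog_arm([
  [0,0,-0.2],
  [0,0,-0.4],
  [0,0,-0.5],
  [0.184,-0.481,-0.5],
  [0.184,-0.481,-0.5],
  [0.184,-0.481,-0.5],
  [0.184,-0.481,-0.5],
  [0.184,-0.481,-0.5],
], spin=[0,0,0,0,0,0,0,0], grip=[1,1,0,0,0,0,0,0])

```text
t: 7.2
eef_pos: [0.5214, 0.0201, 0.1881]
eef_rot: [0.0, 0.995, 0.096, -0.0]
wrist_force: [-0.1, -0.2, 0.0]
grip_width: 0.0856
grasp_force: 0.0
```

```bash
python3 - <<'E'
from h import *
o=manip.get_obs(); print(o["eef_pos"],o["joints"].round(2),o["grip_width"]); to((.522,.0217,.092),11)
E
```

```text
[0.52143441 0.02009347 0.18809694] [-0.92  0.32  0.92  2.03 -0.31  0.94 -1.21] 0.08564569658471553
lin [ 0.0035 -0.006   0.3844] spin 0.0001 yaw0 11.03
```

Emit:
jog_arm([
  [0.0035,-0.006,0.2],
  [0.0035,-0.006,0.3],
  [0.0035,-0.006,0.36],
  [0.0035,-0.006,0.4],
  [0.0035,-0.006,0.4],
  [0.0035,-0.006,0.4],
], spin=[0,0,0,0,0,0], grip=[0,0,0,0,0,0])

```text
t: 7.95
eef_pos: [0.5227, 0.0231, 0.0888]
eef_rot: [-0.0, 0.995, 0.097, 0.0]
wrist_force: [0.3, 0.3, 0.4]
grip_width: 0.0855
grasp_force: 0.0
```

```bash
python3 - <<'E'
from h import *
s=eyes.get_image("side")
cv2.imwrite("pics/pre.png",cv2.resize(s["image"][150:270,150:300],None,fx=4,fy=4,interpolation=2))
o=manip.get_obs(); print(o["eef_pos"],o["wrist_force"].round(1),o["grip_width"])
E
```

```text
[0.52266719 0.02320864 0.08876816] [ 0.6 -0.   0.4] 0.08522418690653488
```

View pics/pre.png

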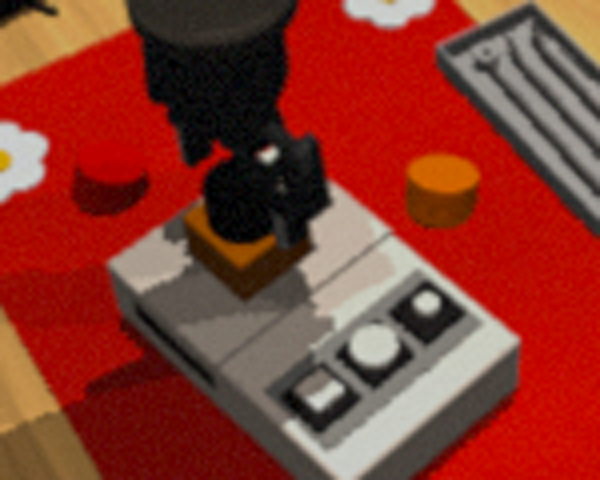

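The fingers straddle the cap at (240,195), with nothing else in the way. I close on it at 80 N.

Emit:
jog_arm([
  [0,0.004,0],
  [0,0.004,0],
  [0,0.004,0],
  [0,0.004,0],
  [0,0.004,0],
  [0,0.004,0],
], spin=[0,0,0,0,0,0], grip=[1,1,1,1,1,1], force=80)

```text
t: 8.75
eef_pos: [0.5227, 0.0222, 0.0885]
eef_rot: [-0.0, 0.995, 0.097, 0.0]
wrist_force: [-2.3, -0.0, 9.4]
grip_width: 0.0477
grasp_force: 80.5
```

Emit:
jog_arm([
  [0,0,0],
  [0,0,0],
  [0,0,0],
  [0,0,0],
  [0,0,-0.001],
  [0,0,-0.002],
  [0,0,-0.002],
  [0,0,-0.002],
], spin=[-0.015,-0.03,-0.045,-0.06,-0.075,-0.09,-0.1,-0.1], grip=[1,1,1,1,1,1,1,1], force=80)

```text
t: 9.75
eef_pos: [0.5222, 0.0224, 0.089]
eef_rot: [-0.001, 0.916, 0.4, -0.0]
wrist_force: [-5.5, 1.2, 12.8]
grip_width: 0.0475
grasp_force: 80.9
```

```bash
python3 - <<'E'
from h import *
o=manip.get_obs(); print(o["joints"].round(2),o["moment"].round(3),o["wrist_force"].round(1)); to(o["eef_pos"],11)
s=eyes.get_image("side")
cv2.imwrite("pics/turn1.png",cv2.resize(s["image"][170:250,180:280],None,fx=6,fy=6,interpolation=2))
E
```

```text
[-0.66  0.42  0.61  2.1  -0.37  0.73 -0.56] [ 0.461  1.234 -0.119] [-5.5  1.2 12.8]
lin [0. 0. 0.] spin 0.1005 yaw0 47.19
```

Emit:
jog_arm([
  [0,0,0],
  [0,0,0],
  [0,0,-0.001],
  [0,0,-0.002],
  [0,0,-0.002],
  [0,0,-0.003],
], spin=[-0.02,-0.04,-0.06,-0.08,-0.1,-0.12], grip=[1,1,1,1,1,1], force=80)

```text
t: 10.55
eef_pos: [0.5215, 0.0226, 0.0898]
eef_rot: [-0.001, 0.704, 0.711, -0.0]
wrist_force: [-10.7, 3.7, 17.8]
grip_width: 0.0477
grasp_force: 81.4
```

```bash
python3 - <<'E'
from h import *
o=manip.get_obs(); print(o["joints"].round(2),o["moment"].round(3),o["wrist_force"].round(1)); to(o["eef_pos"],11)
E
```

```text
[-0.51  0.39  0.42  2.09 -0.24  0.71  0.07] [ 0.654  2.47  -0.422] [-10.7   3.7  17.8]
lin [0. 0. 0.] spin 0.221 yaw0 90.57
```

Emit:
jog_arm([
  [0,-0.002,0],
  [0,-0.003,-0.001],
  [0,-0.003,-0.002],
  [0,-0.003,-0.003],
  [0,-0.003,-0.004],
  [0,-0.003,-0.005],
  [0,-0.003,-0.006],
  [0,-0.003,-0.006],
], spin=[-0.025,-0.05,-0.075,-0.1,-0.125,-0.15,-0.177,-0.177], grip=[1,1,1,1,1,1,1,1], force=80)

```text
t: 11.55
eef_pos: [0.5207, 0.022, 0.0913]
eef_rot: [-0.001, 0.223, 0.975, -0.0]
wrist_force: [-9.0, -0.3, 17.2]
grip_width: 0.0481
grasp_force: 81.3
```

```bash
python3 - <<'E'
from h import *
o=manip.get_obs(); print(o["joints"].round(2),o["moment"].round(3),o["wrist_force"].round(1)); to(o["eef_pos"],11)
s=eyes.get_image("side")
cv2.imwrite("pics/turn2.png",cv2.resize(s["image"][170:250,180:280],None,fx=6,fy=6,interpolation=2))
E
```

```text
[-0.29  0.36  0.15  2.08 -0.08  0.71  1.03] [ 1.000e-03  2.162e+00 -3.500e-02] [-9.  -0.3 17.2]
lin [0. 0. 0.] spin 0.3978 yaw0 154.2
```

Emit:
jog_arm([
  [0,0,-0.003],
  [0,0,-0.006],
  [0,0,-0.008],
  [0,0,-0.008],
], spin=[0,0,0,0], grip=[1,1,1,1])

```text
t: 12.1
eef_pos: [0.5212, 0.0222, 0.0926]
eef_rot: [-0.0, 0.224, 0.975, -0.0]
wrist_force: [-3.4, 1.1, -1.2]
grip_width: 0.048
grasp_force: 82.4
```

Emit:
jog_arm([
  [0,0,-0.004],
  [0,0,-0.008],
  [0,0,-0.008],
  [0,0,-0.008],
], spin=[0,0,0,0], grip=[1,1,1,1])

```text
t: 12.6
eef_pos: [0.5217, 0.0222, 0.0948]
eef_rot: [0.0, 0.224, 0.974, 0.0]
wrist_force: [-1.7, 1.5, -4.0]
grip_width: 0.0477
grasp_force: 82.9
```

```bash
python3 - <<'E'
from h import *
o=manip.get_obs(); print(o["eef_pos"],o["wrist_force"].round(1))
for i in range(6): s=eyes.get_image("side"); print(manip.get_obs()["wrist_force"].round(1))
cv2.imwrite("pics/turn3.png",cv2.resize(s["image"][170:250,180:280],None,fx=6,fy=6,interpolation=2))
E
```

```text
[0.52173914 0.02218623 0.09483743] [-1.7  1.5 -4. ]
[-2.1  0.3 -3.7]
[-1.8  0.4 -3.5]
[-1.8  1.5 -3. ]
[-2.4  1.2 -3.5]
[-2.4  0.9 -3.9]
[-2.   0.1 -3.8]
```

View pics/turn3.png

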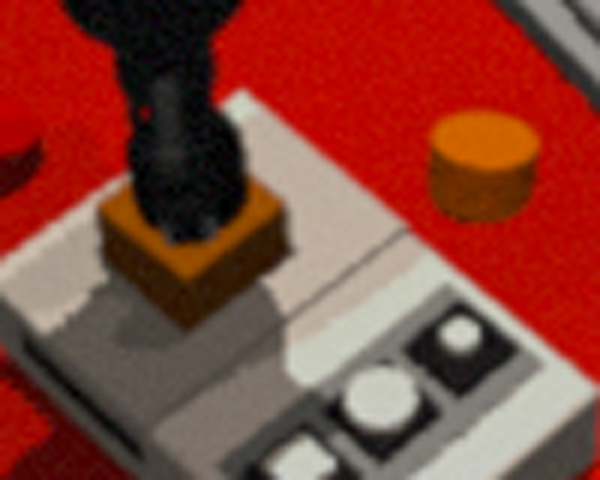

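The wrist carries about 3.5 N, the weight of jar plus cap, so the thread isn't free yet. The picture shows the cap still on the jar at (190,190). I set the jar back down, press on it and turn further with a firmer grip.

Emit:
jog_arm([
  [0,0,0.008],
  [0,0,0.016],
  [0,0,0.017],
  [0,0,0.017],
], spin=[0,0,0,0], grip=[1,1,1,1], force=110)

```text
t: 13.4
eef_pos: [0.5217, 0.0222, 0.0916]
eef_rot: [0.0, 0.225, 0.974, 0.0]
wrist_force: [-13.1, 1.5, 25.5]
grip_width: 0.0471
grasp_force: 114.2
```

Emit:
jog_arm([
  [0,0,-0.001],
  [0,0,-0.002],
  [0,0,-0.003],
  [0,0,-0.003],
], spin=[-0.016,-0.032,-0.048,-0.064], grip=[1,1,1,1], force=110)

```text
t: 13.9
eef_pos: [0.5217, 0.022, 0.0922]
eef_rot: [0.0, 0.024, 1.0, 0.0]
wrist_force: [-11.1, -0.5, 21.8]
grip_width: 0.0474
grasp_force: 113.7
```

```bash
python3 - <<'E'
from h import *
o=manip.get_obs(); print(o["joints"].round(2),o["moment"].round(3),o["wrist_force"].round(1)); to(o["eef_pos"],11)
E
```

```text
[-0.21  0.36  0.06  2.07 -0.03  0.72  1.39] [-0.211  2.411 -0.412] [-11.1  -0.5  21.8]
lin [0. 0. 0.] spin 0.4618 yaw0 177.26
```

Emit:
jog_arm([
  [0,0,-0.006],
  [0,0,-0.011],
  [0,0,-0.013],
  [0,0,-0.013],
], spin=[-0.005,-0.005,-0.005,-0.005], grip=[1,1,1,1])

```text
t: 14.4
eef_pos: [0.5214, 0.022, 0.0942]
eef_rot: [-0.0, 0.01, 1.0, -0.0]
wrist_force: [-2.3, -0.6, -9.2]
grip_width: 0.0469
grasp_force: 114.3
```

```bash
python3 - <<'E'
from h import *
print(np.mean([(eyes.get_image("side"),manip.get_obs()["wrist_force"])[1] for i in range(5)],0).round(2), manip.get_obs()["eef_pos"])
E
```

```text
[ -2.04  -0.1  -10.41] [0.52157649 0.02213642 0.09440888]
```

Emit:
jog_arm([
  [0,0,0.006],
  [0,0,0.009],
  [0,0,0.009],
  [0,0,0.009],
  [0,0,0.008],
  [0,0,0.007],
  [0,0,0.007],
], spin=[0,0,-0.015,-0.03,-0.045,-0.055,-0.055], grip=[1,1,1,1,1,1,1])

```text
t: 15.52
eef_pos: [0.5222, 0.022, 0.0937]
eef_rot: [0.001, -0.163, 0.987, -0.0]
wrist_force: [-6.4, -1.0, 9.2]
grip_width: 0.047
grasp_force: 115.8
```

```bash
python3 - <<'E'
from h import *
o=manip.get_obs(); print(o["joints"].round(2),o["moment"].round(3),o["wrist_force"].round(1)); to(o["eef_pos"],11)
E
```

```text
[-0.14  0.35 -0.03  2.06  0.01  0.72  1.72] [-0.225  1.436 -0.211] [-6.4 -1.   9.2]
lin [0. 0. 0.] spin -0.4785 yaw0 -161.26
```

Emit:
jog_arm([
  [0,0,-0.004],
  [0,0,-0.007],
  [0,0,-0.009],
  [0,0,-0.009],
], spin=[0,0,0,0], grip=[1,1,1,1])

```text
t: 16.02
eef_pos: [0.5217, 0.0222, 0.0949]
eef_rot: [-0.0, -0.163, 0.987, 0.0]
wrist_force: [-1.0, -0.0, -9.3]
grip_width: 0.0468
grasp_force: 114.5
```

```bash
python3 - <<'E'
from h import *
print(np.mean([(eyes.get_image("side"),manip.get_obs()["wrist_force"])[1] for i in range(5)],0).round(2), manip.get_obs()["eef_pos"])
E
```

```text
[-1.48 -0.86 -9.79] [0.52167968 0.02218896 0.09500585]
```

```bash
python3 - <<'E'
from h import *
s=eyes.get_image("side"); c=eyes.get_image("top")
b=np.load("side0.npz")
f=lambda i:cv2.resize(i[185:235,185:235],None,fx=8,fy=8,interpolation=2)
cv2.imwrite("pics/cmp.png",np.hstack([f(b["image"]),f(s["image"])]))
for im in(b["image"],s["image"]):
    h=cv2.cvtColor(im,cv2.COLOR_BGR2HSV)[185:235,185:235]
    m=(h[...,0]>7)&(h[...,0]<22)&(h[...,1]>130)&(h[...,2]>25)
    v,u=np.nonzero(m); print(len(u),u.min()+185,u.max()+185,v.min()+185,v.max()+185, [int(v[u==k].max())+185 if (u==k).any() else None for k in range(10,46,5)])
E
```

```text
384 196 227 199 224 [None, 214, 219, 224, 220, 217, 213, None]
422 196 227 199 224 [None, 215, 220, 224, 221, 218, 213, None]
```

View pics/cmp.png

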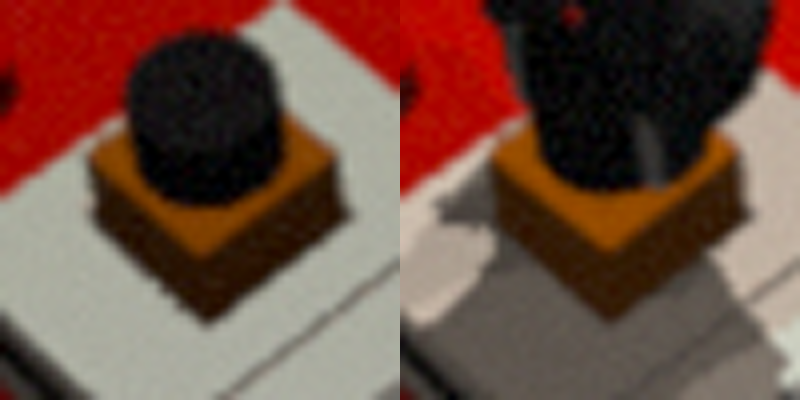

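The jar's silhouette is unchanged (its lowest corner is at row 224 in both pictures), so the jar is still seated. The cap's lower edge stands about 2 px higher. Torque left in the grip may be wedging the jar, so I turn back slightly to let it go, then check the pull.

Emit:
jog_arm([
  [0,0,0.002],
  [0,0,0.002],
  [0,0,0.002],
], spin=[0.01,0.01,0.01], grip=[1,1,1])

```text
t: 16.75
eef_pos: [0.5221, 0.0222, 0.095]
eef_rot: [0.0, -0.132, 0.991, -0.0]
wrist_force: [-0.7, -0.7, -0.3]
grip_width: 0.0472
grasp_force: 114.8
```

```bash
python3 - <<'E'
from h import *
r=[(eyes.get_image("side"),manip.get_obs())[1] for i in range(5)]
print(np.mean([x["wrist_force"] for x in r],0).round(2),np.mean([x["moment"] for x in r],0).round(3), r[-1]["eef_pos"])
E
```

```text
[-0.92 -1.08 -0.3 ] [-0.221  0.215  0.003] [0.52180887 0.02215476 0.09469165]
```

Torque is zero and so is the vertical load. Now a small lift.

Emit:
jog_arm([
  [0,0,-0.003],
  [0,0,-0.006],
  [0,0,-0.006],
  [0,0,-0.006],
], spin=[0,0,0,0], grip=[1,1,1,1])

```text
t: 17.5
eef_pos: [0.5217, 0.0222, 0.0961]
eef_rot: [-0.0, -0.131, 0.991, -0.0]
wrist_force: [-1.4, -0.7, 0.4]
grip_width: 0.047
grasp_force: 114.8
```

```bash
python3 - <<'E'
from h import *
r=[(eyes.get_image("side"),manip.get_obs())[1] for i in range(5)]
print(np.mean([x["wrist_force"] for x in r],0).round(2),np.mean([x["moment"] for x in r],0).round(3), r[-1]["eef_pos"])
E
```

```text
[-1.51 -0.42 -0.54] [-0.06   0.234 -0.028] [0.52166174 0.02219557 0.09604747]
```

The load is just the cap's weight (0.5 N), so the thread is free. I lift straight up.

Emit:
jog_arm([
  [0,0,-0.01],
  [0,0,-0.02],
  [0,0,-0.03],
  [0,0,-0.04],
  [0,0,-0.04],
], spin=[0,0,0,0,0], grip=[1,1,1,1,1])

```text
t: 18.38
eef_pos: [0.5218, 0.0222, 0.1063]
eef_rot: [0.0, -0.131, 0.991, 0.0]
wrist_force: [-0.5, 0.6, -0.8]
grip_width: 0.0472
grasp_force: 114.8
```

Emit:
jog_arm([
  [0,0,-0.02],
  [0,0,-0.04],
  [0,0,-0.06],
  [0,0,-0.08],
  [0,0,-0.088],
  [0,0,-0.088],
], spin=[0,0,0,0,0,0], grip=[1,1,1,1,1,1])

```text
t: 19.12
eef_pos: [0.5217, 0.0222, 0.1282]
eef_rot: [0.0, -0.131, 0.991, -0.0]
wrist_force: [-0.9, 0.3, -0.0]
grip_width: 0.0469
grasp_force: 114.8
```

```bash
python3 - <<'E'
from h import *
s=eyes.get_image("side"); o=manip.get_obs(); print(o["eef_pos"],o["wrist_force"].round(1),o["qvel"].round(3))
cv2.imwrite("pics/fin.png",cv2.resize(s["image"][170:250,180:280],None,fx=6,fy=6,interpolation=2))
# where a cap underside's near edge would appear for given heights
K,P=s["mtx"],s["pose"]
d=P[:2,3]-[.5217,.0222]; d/=np.linalg.norm(d)
for z in(.0265,.0865,.1065,.1165,.1265,.1365):
    r=.025 if z>.107 else .0205
    p=P[:3,:3].T@(np.r_[[.5217,.0222]+r*d,z]-P[:3,3])*[1,-1,-1]; q=K@p; print(z,(q[:2]/q[2]).round(1),((q[:2]/q[2]-[180,170])*6).round())
E
```

```text
[0.52160914 0.02216611 0.12801529] [ 1.  -0.1 -1.3] [-0.     0.003 -0.001  0.002 -0.     0.001 -0.001]
0.0265 [214.2 223.4] [205. 321.]
0.0865 [212.1 209.7] [193. 238.]
0.1065 [211.4 204.9] [188. 209.]
0.1165 [211.2 203.8] [187. 203.]
0.1265 [210.8 201.3] [185. 188.]
0.1365 [210.4 198.7] [183. 172.]
```

View pics/fin.png

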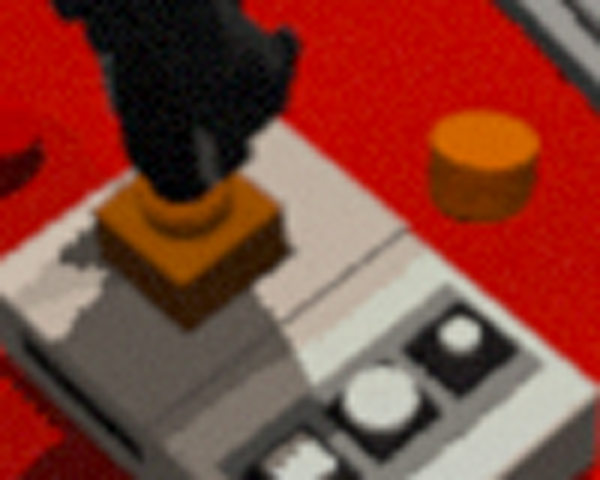

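The jar stays seated with its bare neck visible at (185,215), and the cap hangs above it with its lower edge near (182,199). I measure that edge more precisely from depth.

```bash
python3 - <<'E'
from h import *
s=eyes.get_image("side"); K,P,D=s["mtx"],s["pose"],s["depth"]
for u in(208,210,211,213):
    print(u,[(v,int(s["image"][v,u].max()),*np.round(pt(s,(u,v))*1000).astype(int)) for v in range(194,208)])
E
```

```text
208 [(194, 13, np.int64(509), np.int64(2), np.int64(153)), (195, 14, np.int64(509), np.int64(3), np.int64(149)), (196, 9, np.int64(508), np.int64(1), np.int64(148)), (197, 8, np.int64(509), np.int64(5), np.int64(139)), (198, 8, np.int64(508), np.int64(4), np.int64(136)), (199, 13, np.int64(508), np.int64(3), np.int64(134)), (200, 5, np.int64(507), np.int64(3), np.int64(131)), (201, 13, np.int64(513), np.int64(19), np.int64(106)), (202, 11, np.int64(511), np.int64(14), np.int64(109)), (203, 50, np.int64(509), np.int64(10), np.int64(110)), (204, 133, np.int64(507), np.int64(7), np.int64(111)), (205, 148, np.int64(507), np.int64(9), np.int64(104)), (206, 128, np.int64(507), np.int64(8), np.int64(101)), (207, 93, np.int64(506), np.int64(7), np.int64(100))]
210 [(194, 1, np.int64(513), np.int64(0), np.int64(153)), (195, 12, np.int64(514), np.int64(1), np.int64(148)), (196, 15, np.int64(512), np.int64(-1), np.int64(147)), (197, 7, np.int64(512), np.int64(0), np.int64(142)), (198, 5, np.int64(512), np.int64(0), np.int64(139)), (199, 9, np.int64(511), np.int64(-1), np.int64(136)), (200, 4, n
[... 1261 characters left out ...]
np.int64(518), np.int64(-7), np.int64(154)), (196, 42, np.int64(518), np.int64(-7), np.int64(149)), (197, 38, np.int64(518), np.int64(-4), np.int64(142)), (198, 34, np.int64(517), np.int64(-7), np.int64(142)), (199, 33, np.int64(519), np.int64(0), np.int64(129)), (200, 20, np.int64(518), np.int64(-2), np.int64(128)), (201, 15, np.int64(523), np.int64(11), np.int64(108)), (202, 48, np.int64(521), np.int64(8), np.int64(108)), (203, 102, np.int64(520), np.int64(6), np.int64(106)), (204, 137, np.int64(518), np.int64(1), np.int64(109)), (205, 132, np.int64(517), np.int64(1), np.int64(106)), (206, 117, np.int64(517), np.int64(1), np.int64(102)), (207, 88, np.int64(516), np.int64(1), np.int64(99))]
```

The cap's edge at row 200.5 puts its underside at about z = 0.130, roughly 23 mm above the mouth. I lower it 3.5 mm to centre it in the range.

Emit:
jog_arm([
  [0,0,0.007],
  [0,0,0.014],
  [0,0,0.014],
  [0,0,0.014],
], spin=[0,0,0,0], grip=[1,1,1,1])

```text
t: 19.73
eef_pos: [0.5216, 0.0222, 0.1245]
eef_rot: [-0.0, -0.131, 0.991, -0.0]
wrist_force: [-0.1, -0.8, -1.0]
grip_width: 0.0471
grasp_force: 114.8
```

```bash
python3 - <<'E'
from h import *
o=manip.get_obs(); print(o["t"],o["eef_pos"],o["wrist_force"].round(1),o["eef_rot"]); print(job.job_done())
E
```

```text
19.725 [0.52164581 0.02215771 0.12451904] [-0.1 -0.8 -1. ] [-7.26501823e-05 -1.31442450e-01  9.91323800e-01 -2.36154329e-05]
the job is handed in; nothing more can be done
None
```

I handed the job in at 19.7 s: large then square key pressed fully down, cap unscrewed and held level about 2 cm above the mouth of the seated jar, with nothing else touched; but a first lift before the thread was free raised the jar about 2 mm (about 3.5 N), so I set it back down and turned further.

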